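# Fill the gaps in the graded row of kiln props

## Task

The shortest and the tallest kiln prop already stand at the two ends of the wooden rack. Put the four loose props over the four empty dowels between them, one on each, so that the row rises step by step in height from the shortest to the tallest, every prop standing upright and right down on the board and the two end ones still on their dowels. They are brittle fireclay: lower each one into place, and do not drop or knock over any of them.

Things in the scene. Friction and masses are not known exactly. Their poses are not given: they have to be found in the camera images.
- rack: fixed wooden board, 90 mm (x) by 400 mm (y), top face 30 mm above the table, with six upright dowels on its centre line at y = -160, -96, -32, 32, 96, 160 mm, each 14 mm thick, 35 mm high, tapered tip. Props fit over them with 8 mm play all round. Origin under the board's centre at table height. Shortest and tallest prop stand on the outer dowels, either way round; the inner four are empty
- prop_50: kiln prop: upright buff fireclay tube, open right through, 46 mm outside, 30 mm bore, four shallow notches (5 mm) in each rim; 50 mm high, about 90 g. Origin on its axis at the lower end, z up the axis. The shortest of the six, already standing on one of the rack's outermost dowels, where it belongs
- prop_75: kiln prop: upright buff fireclay tube, open right through, 46 mm outside, 30 mm bore, four shallow notches (5 mm) in each rim; 75 mm high, about 135 g. Origin on its axis at the lower end, z up the axis. Stands loose on the table, in front of the rack, at the start
- prop_100: kiln prop: upright buff fireclay tube, open right through, 46 mm outside, 30 mm bore, four shallow notches (5 mm) in each rim; 100 mm high, about 180 g. Origin on its axis at the lower end, z up the axis. Stands loose on the table, in front of the rack, at the start
- prop_125: kiln prop: upright buff fireclay tube, open right through, 46 mm outside, 30 mm bore, four shallow notches (5 mm) in each rim; 125 mm high, about 225 g. Origin on its axis at the lower end, z up the axis. Stands loose on the table, in front of the rack, at the start
- prop_150: kiln prop: upright buff fireclay tube, open right through, 46 mm outside, 30 mm bore, four shallow notches (5 mm) in each rim; 150 mm high, about 270 g. Origin on its axis at the lower end, z up the axis. Stands loose on the table, in front of the rack, at the start
- prop_175: kiln prop: upright buff fireclay tube, open right through, 46 mm outside, 30 mm bore, four shallow notches (5 mm) in each rim; 175 mm high, about 315 g. Origin on its axis at the lower end, z up the axis. The tallest of the six, already standing on one of the rack's outermost dowels, where it belongs
Things that resemble listed ones, but are neither listed nor needed, are in the scene too. Leave any orange or turquoise look-alike of the prop_125 alone.

How it is judged (in metres and radians):
At the end, for the whole second after the job is handed in: All six props stand upright (within 4.5 degrees) and still on the rack's board (lower end within 4 mm of it), each within 14 mm of its dowel along and across, in order of height from the shortest at one end to the tallest at the other; the two end props within 30 mm of where they began ((((y of prop_50 in the frame of rack between -0.174 and -0.146 m and x of prop_50 in the frame of rack between -0.014 and 0.014 m) and (y of prop_75 in the frame of rack between -0.11 and -0.082 m and x of prop_75 in the frame of rack between -0.014 and 0.014 m) and (y of prop_100 in the frame of rack between -0.046 and -0.018 m and x of prop_100 in the frame of rack between -0.014 and 0.014 m) and (y of prop_125 in the frame of rack between 0.018 and 0.046 m and x of prop_125 in the frame of rack between -0.014 and 0.014 m) and (y of prop_150 in the frame of rack between 0.082 and 0.11 m and x of prop_150 in the frame of rack between -0.014 and 0.014 m) and (y of prop_175 in the frame of rack between 0.146 and 0.174 m and x of prop_175 in the frame of rack between -0.014 and 0.014 m)) or ((y of prop_175 in the frame of rack between -0.174 and -0.146 m and x of prop_175 in the frame of rack between -0.014 and 0.014 m) and (y of prop_150 in the frame of rack between -0.11 and -0.082 m and x of prop_150 in the frame of rack between -0.014 and 0.014 m) and (y of prop_125 in the frame of rack between -0.046 and -0.018 m and x of prop_125 in the frame of rack between -0.014 and 0.014 m) and (y of prop_100 in the frame of rack between 0.018 and 0.046 m and x of prop_100 in the frame of rack between -0.014 and 0.014 m) and (y of prop_75 in the frame of rack between 0.082 and 0.11 m and x of prop_75 in the frame of rack between -0.014 and 0.014 m) and (y of prop_50 in the frame of rack between 0.146 and 0.174 m and x of prop_50 in the frame of rack between -0.014 and 0.014 m))) and height (world z) of prop_50 between 0.026 and 0.034 m and angle between each of prop_50, prop_75, prop_100, prop_125, prop_150, prop_175's own z axis and vertical below 0.08 rad and linear speed of each of prop_50, prop_75, prop_100, prop_125, prop_150, prop_175 below 0.02 m/s and height (world z) of prop_75 between 0.026 and 0.034 m and height (world z) of prop_100 between 0.026 and 0.034 m and height (world z) of prop_125 between 0.026 and 0.034 m and height (world z) of prop_150 between 0.026 and 0.034 m and height (world z) of prop_175 between 0.026 and 0.034 m and distance of each of prop_50, prop_175 from where it was at the start of the episode below 0.03 m); the robot touches nothing.
It fails at once if a prop is knocked over (tilted more than 40 degrees) (angle between any of prop_50, prop_75, prop_100, prop_125, prop_150, prop_175's own z axis and vertical above 0.7 rad).
It fails at once if a prop is dropped (moves faster than 0.8 m/s with no finger touching it) ((linear speed of prop_50 above 0.8 m/s and contact force between the fingers and prop_50 below 0.05 N) or (linear speed of prop_75 above 0.8 m/s and contact force between the fingers and prop_75 below 0.05 N) or (linear speed of prop_100 above 0.8 m/s and contact force between the fingers and prop_100 below 0.05 N) or (linear speed of prop_125 above 0.8 m/s and contact force between the fingers and prop_125 below 0.05 N) or (linear speed of prop_150 above 0.8 m/s and contact force between the fingers and prop_150 below 0.05 N) or (linear speed of prop_175 above 0.8 m/s and contact force between the fingers and prop_175 below 0.05 N)).
It also fails if it takes over 99 s, if anything falls off the work surface, if the arm or the gripper's body presses on something with over 40 N, if the wrist force passes 120 N, or if a joint passes its speed limit or range.

## Robot

A 6-joint arm with a two-finger parallel gripper is mounted at the origin on a cart in front of the work surface, level with it; the furniture and walls round the work are solid. World frame = base frame: x ahead of the robot, y to its left, z up, the work surface at z = 0. Lengths are in mm, angles in rad, forces in N, time in s.
With the tool pointing down it reaches from about 300 to 775 mm from the base axis. Payload 14.6 kg.
Tool frame: the origin (TCP) lies between the finger pads; the fingertips stand 22 mm ahead of it and the grasp point (between the pads) lies 3 mm ahead of it (manip.tcp_to_tips is the distance from the TCP to the fingertips, in mm); y points along the fingers, z is the direction in which the jaws open and shut, and the axes are right-handed (so a half turn about y gives the same grasp; the last joint's range is limited). The gripper opens to 94 mm and grips with 3 to 60 N. Pads are 16 mm wide; open, the fingers measure 119 mm over their backs; the gripper's body (75 mm by 177 mm) begins 78 mm behind the grasp point.
Start: joints at [1.198, 0.3, 1.521, -0, 1.321, -0.067], TCP at [165.578, 524.474, 227.446] pointing down, gripper open.
Joint ranges: [-3.03, 3.03], [-0.79, 2.21], [0.23, 2.52], [-1.04, 4.18], [0, 3.07], [-2.55, 2.55]. Speed limits (rad/s): [2.22, 2.22, 2.57, 3.14, 3.14, 3.14].

## Interface

Orientations are given as [roll, pitch, yaw] about the fixed x, y, z axes, in that order (R = Rz(yaw) Ry(pitch) Rx(roll)).
In Python, from cell import manip gives the robot as it stands.
- The arm moves only by the shell command python3 -m jog 'ROWS' [OPENING] [FORCE]. ROWS is JSON, one flat list of numbers, 6 for each row, row after row: the shift along the tool's x, y, z in mm, then the turn, a rotation vector about the tool's x, y, z in degrees. A call has 1 to 10 rows; each row is the pose to reach, as a shift and turn from the pose commanded when the call began, along the tool's axes at that moment; what a row does not reach only later rows make up. A row lasts 1/12 s, in which the tool goes at most 41.7 mm and 7.16 degrees, less where a joint would pass 70% of its speed; a pose out of reach is approached as far as the arm can. A call with a gripper value outside its range is refused whole. OPENING is the finger opening in mm, from 0 to 94, set as the call begins (- or left out, the last holds). The fingers move at their own pace and stop on an object; FORCE is the grip in N (left out, the last holds). Time passes only in rows, so rows that repeat a pose let the fingers close. It gives the time, the measured TCP pose, the force and the opening at its end, in the units of the state.
- manip.read_state(): the state, without advancing time (a new reading comes with each control period).
- manip.camera(name): name is "scene" or "top"; returns a dict with "img" (480x640x3 uint8, red, green, blue), "intrinsics" (3x3 intrinsics, pixels), "origin" and "orientation" of the camera in the world. Camera axes: x right, y down, z forward; pixel columns grow to the right and rows downward; lengths in mm; the calibration is good to about 2 mm. A picture is of the moment at which its call begins. There is no depth.
- manip.sign_off(): hands the job in, once; it reports no verdict.
Trained networks look in a picture, given as the dict that the camera call returned (one of the last four; its "shot" number tells which), for a name from the list of things; names that differ only in an ending like _2 or _b are one class to them, and where a whole thing is asked for, a point or a joint stands for the part that bears it (a point fixed in the world has none). Each returns a list of dicts, best first, with "score" (0 to 1); they miss things now and then, are a little off and sometimes report something else, mostly with a low value. They report only what shows in the picture. A call takes as long as a camera call. They do not tell look-alikes from the thing itself.
- manip.masks_of(thing, picture): "pixels" (480x640 bool, what is visible of it) and "xy" ([column, row] in pixels, amid what is visible of it).
- manip.tip_of(thing, picture): "xy" ([column, row] in pixels: a listed point, or the origin of a listed thing).
The state is a dict: "clock": time; "joints": joint angles; "qd": joint speeds; "effort": joint torques, N m; "eef_pos": TCP position; "eef_rot": TCP orientation; "wrist_force": force on the tool from outside, world axes, zero at the start; "moment": the same for the moment, N m; "finger_gap": finger opening in mm.
Only numpy, scipy, OpenCV 4.12 (cv2) and the standard library are available. Lean on these libraries where they do the work, as an engineer would, in place of code of your own. Each camera call takes 0.05 s, during which the arm holds its last target.

## Working session

There is one attempt and no reset: what is moved stays moved. The work goes in short steps, Python scripts to look and compute and a shell command to move; the robot and the scene stay as the last step left them, time stands still between calls to the robot, and variables do not carry over. Pictures are saved under pics/ and viewed, and the job is handed in when it is done.

```bash
ls; mkdir -p pics; python3 - <<'E'
from cell import manip
import cv2,numpy as np
s=manip.read_state();print({k:np.round(s[k],3).tolist() for k in s})
for n in ("scene","top"):
    p=manip.camera(n);cv2.imwrite(f"pics/{n}0.png",p["img"][:,:,::-1]);print(n,p["intrinsics"],p["origin"],p["orientation"])
    for t in ["rack","prop_50","prop_75","prop_100","prop_125","prop_150","prop_175"]:
        for m in manip.tip_of(t,p): print(t,np.round(m["xy"]),round(m["score"],2))
E
```

```text
pics
{'clock': 0.0, 'joints': [1.198, 0.3, 1.522, 0.0, 1.321, -0.067], 'qd': [-0.0, 0.0, 0.001, -0.0, -0.0, -0.0], 'effort': [-0.003, -53.181, -35.273, 0.071, 0.024, -0.0], 'eef_pos': [165.495, 524.259, 226.871], 'eef_rot': [-1.572, 0.0, -0.306], 'wrist_force': [-0.837, -0.362, -0.174], 'moment': [0.01, -0.002, -0.026], 'finger_gap': 93.862}
scene [[614.04197974   0.         324.70681252]
 [  0.         614.04197974 225.52286127]
 [  0.           0.           1.        ]] [ 201.13060456 -706.3461769   988.87932381] [-2.45172068  0.00681084 -0.43795147]
rack [335. 181.] 0.68
prop_50 [347. 375.] 0.97
prop_50 [259. 210.] 0.97
prop_50 [315. 296.] 0.94
prop_50 [283. 234.] 0.8
prop_50 [313. 123.] 0.75
prop_50 [280. 265.] 0.75
prop_50 [357. 224.] 0.68
prop_50 [244. 157.] 0.58
prop_75 [347. 375.] 0.97
prop_75 [259. 210.] 0.97
prop_75 [315. 296.] 0.94
prop_75 [283. 234.] 0.8
prop_75 [313. 123.] 0.75
prop_75 [280. 265.] 0.75
prop_75 [357. 224.] 0.68
prop_75 [244. 157.] 0.58
prop_100 [347. 375.] 0.97
prop_100 [259. 210.] 0.97
prop_100 [315. 296.] 0.94
prop_100 [283. 234.] 0.8
prop_100 [313. 123
[... 1473 characters left out ...]
rop_100 [336. 298.] 0.67
prop_100 [266. 293.] 0.64
prop_100 [305. 286.] 0.51
prop_125 [194. 207.] 0.83
prop_125 [194. 289.] 0.78
prop_125 [450. 296.] 0.71
prop_125 [372. 285.] 0.71
prop_125 [329. 232.] 0.69
prop_125 [336. 298.] 0.67
prop_125 [266. 293.] 0.64
prop_125 [305. 286.] 0.51
prop_150 [194. 207.] 0.83
prop_150 [194. 289.] 0.78
prop_150 [450. 296.] 0.71
prop_150 [372. 285.] 0.71
prop_150 [329. 232.] 0.69
prop_150 [336. 298.] 0.67
prop_150 [266. 293.] 0.64
prop_150 [305. 286.] 0.51
prop_175 [194. 207.] 0.83
prop_175 [194. 289.] 0.78
prop_175 [450. 296.] 0.71
prop_175 [372. 285.] 0.71
prop_175 [329. 232.] 0.69
prop_175 [336. 298.] 0.67
prop_175 [266. 293.] 0.64
prop_175 [305. 286.] 0.51
```

View pics/scene0.png

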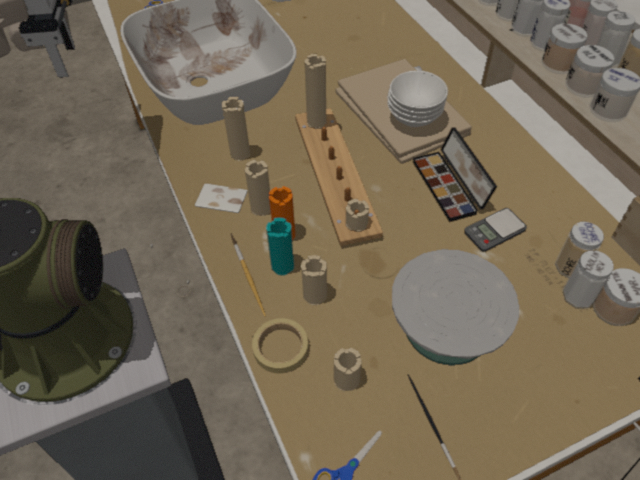

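View pics/top0.png

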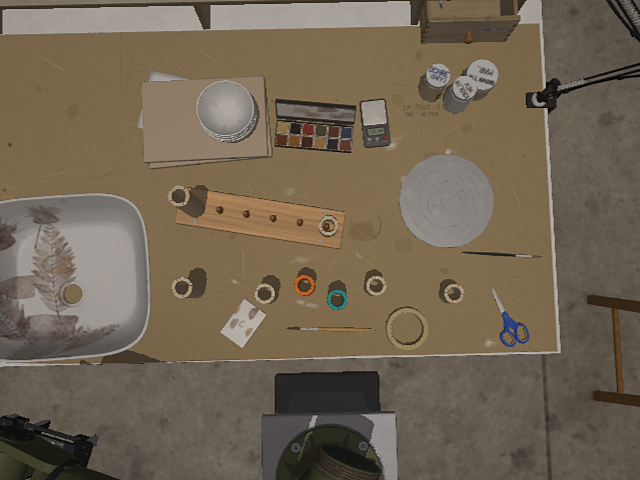

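The scene shows the four loose props at scene pixels (235,130) tallest, (258,188), (314,280) and (347,370) shortest. Orange and turquoise decoys stand at (282,212) and (280,247). The 175 prop is on the far-left end (315,90) and the 50 prop on the near end (357,215). Next I'll fit the silhouettes.

```bash
cat > h.py <<'E'
from cell import manip
import cv2,numpy as np
from scipy.spatial.transform import Rotation as Ro
from scipy.optimize import minimize
def proj(p,X):
    R=Ro.from_euler('xyz',p["orientation"]).as_matrix();X=np.atleast_2d(X)
    c=(X-np.array(p["origin"]))@R; u=c@np.array(p["intrinsics"]).T
    return u[:,:2]/u[:,2:]
def back(p,xy,z):
    R=Ro.from_euler('xyz',p["orientation"]).as_matrix()
    d=R@np.linalg.inv(p["intrinsics"])@np.array([xy[0],xy[1],1]);o=np.array(p["origin"])
    return o+d*(z-o[2])/d[2]
t=np.linspace(0,2*np.pi,40,endpoint=False)
def cyl(x,y,z0,h):
    c=np.c_[x+23*np.cos(t),y+23*np.sin(t)]
    return np.r_[np.c_[c,0*t+z0],np.c_[c,0*t+z0+h]]
def sil(p,X,S=4):
    hull=cv2.convexHull(proj(p,X).astype(np.float32))
    m=np.zeros((480*S,640*S),np.uint8)
    cv2.fillConvexPoly(m,np.round((hull*S+S/2)*16).astype(np.int32),1,shift=4);return m
def fillmask(m):
    m=m.astype(np.uint8);c,_=cv2.findContours(m,cv2.RETR_EXTERNAL,cv2.CHAIN_APPROX_NONE)
    hull=cv2.convexHull(max(c,key=cv2.contourArea));o=np.zeros_like(m);cv2.fillConvexPoly(o,hull,1)
    return cv2.resize(o,None,fx=4,fy=4,interpolation=cv2.INTER_NEAREST)
def iou(a,b): return (a&b).sum()/max(1,(a|b).sum())
E
cat > m.py <<'E'
from h import *
P={n:manip.camera(n) for n in("scene","top")}
M={n:manip.masks_of("prop_100",P[n]) for n in P}
for n in P:
    for m in M[n]: print(n,np.round(m["xy"]),round(m["score"],2),m["pixels"].sum())
def near(n,xy):
    L=[m for m in M[n] if np.hypot(*(np.array(m["xy"])-xy))<14]
    return fillmask(L[0]["pixels"]) if L else None
G={150:((235,128),(183,288),0),125:((258,188),(266,293),0),100:((314,280),(375,285),0),75:((347,370),(453,293),0),175:((316,90),(179,196),30),50:((357,215),(328,226),30)}
for k,(a,b,z0) in G.items():
    ms={"scene":near("scene",a),"top":near("top",b)}
    x0=back(P["top"],b,z0+k)[:2]
    for H in ([k-25,k,k+25] if z0==0 else [k]):
        for use in (("scene","top"),("top",),("scene",)):
            if len(use)==1 and H!=k: continue
            u=[n for n in use if ms[n] is not None]
            if not u: continue
            f=lambda v:-sum(iou(sil(P[n],cyl(v[0],v[1],z0,H)),ms[n]) for n in u)
            r=minimize(f,x0,method="Nelder-Mead",options=dict(initial_simplex=[x0,x0+[8,0],x0+[0,8]],xatol=.2,fatol=1e-4))
            print(k,H,u,np.round(r.x,1),-round(r.fun/len(u),3))
p=P["top"]
# rack: dowels dark blobs
mk=manip.masks_of("rack",p)[0]["pixels"].astype(np.uint8);print("rackpix",mk.sum())
g=cv2.cvtColor(p["img"],cv2.COLOR_RGB2GRAY)
print("ps")
for c in [(220,210),(246,214),(273,218),(300,223)]:
    w=g[c[1]-9:c[1]+10,c[0]-9:c[0]+10].astype(float);wt=np.clip(np.percentile(w,60)-25-w,0,None)
    yy,xx=np.mgrid[-9:10,-9:10];q=(c[0]+(wt*xx).sum()/wt.sum(),c[1]+(wt*yy).sum()/wt.sum())
    print(c,np.round(q,1),np.round(back(p,q,58)[:2],1))
def rect(v,L=200,W=45):
    c,s=np.cos(v[2]),np.sin(v[2]);return np.array([[v[0]+a*c-b*s,v[1]+a*s+b*c,z] for a in(-W,W) for b in(-L,L) for z in (0,30)])
S4=cv2.resize(mk,None,fx=4,fy=4,interpolation=cv2.INTER_NEAREST)
x0=np.array([*back(p,(260,217),30)[:2],-0.14])
r=minimize(lambda v:-iou(sil(p,rect(v)),S4),x0,method="Nelder-Mead",options=dict(initial_simplex=[x0,x0+[15,0,0],x0+[0,15,0],x0+[0,0,.1]],xatol=.01,fatol=1e-4))
print("rack",np.round(r.x,3),r.fun)
for y in(-160,-96,-32,32,96,160): print(y,np.round([r.x[0]-y*np.sin(r.x[2]),r.x[1]+y*np.cos(r.x[2])],1))
im=p["img"].copy()
cv2.imwrite("pics/rackcrop.png",cv2.resize(im[170:260,150:370],None,fx=3.5,fy=3.5)[:,:,::-1])
E
python3 m.py
```

```text
scene [348. 367.] 0.97 1019
scene [315.  88.] 0.97 1420
scene [256. 187.] 0.87 1119
scene [236. 132.] 0.77 1234
scene [356. 216.] 0.67 647
scene [278. 243.] 0.67 1208
top [261. 293.] 0.83 304
top [303. 279.] 0.66 218
top [342. 304.] 0.6 233
top [381. 284.] 0.55 278
150 125 ['scene'] [456.5 321.3] 0.861
150 150 ['scene'] [454.5 314. ] 0.939
150 150 ['scene'] [454.5 314. ] 0.939
150 175 ['scene'] [446.8 282.8] 0.817
125 100 ['scene', 'top'] [437.7 137.5] 0.844
125 125 ['scene', 'top'] [437.7 135.8] 0.893
125 125 ['top'] [438.3 135.4] 0.904
125 125 ['scene'] [437.3 138.8] 0.901
125 150 ['scene', 'top'] [437. 133.] 0.806
100 75 ['top'] [ 449.5 -117.1] 0.949
100 100 ['top'] [ 449.4 -115.5] 0.944
100 100 ['top'] [ 449.4 -115.5] 0.944
100 125 ['top'] [ 448.9 -113.5] 0.893
75 50 ['scene'] [ 432.  -287.1] 0.853
75 75 ['scene'] [ 428.8 -292.7] 0.933
75 75 ['scene'] [ 428.8 -292.7] 0.933
75 100 ['scene'] [ 428.3 -294.2] 0.782
175 175 ['scene'] [645.2 307.4] 0.955
175 175 ['scene'] [645.2 307.4] 0.955
50 50 ['scene'] [591.4  -7.4] 0.945
50 50 ['scene'] [591.4  -7.4] 0.945
rackpix 5482
ps
(220, 210) [219.8 209.8] [634.1 241.7]
(246, 214) [246.4 213.9] [623.  179.7]
(273, 218) [273.1 218.1] [611.6 117.4]
(300, 223) [299.7 222.4] [600.3  55.4]
rack [ 6.19870e+02  1.50239e+02 -1.78000e-01] -0.8417268949101135
-160 [591.5  -7.2]
-96 [602.9  55.8]
-32 [614.2 118.7]
32 [625.5 181.7]
96 [636.9 244.7]
160 [648.2 307.7]
```

View pics/rackcrop.png

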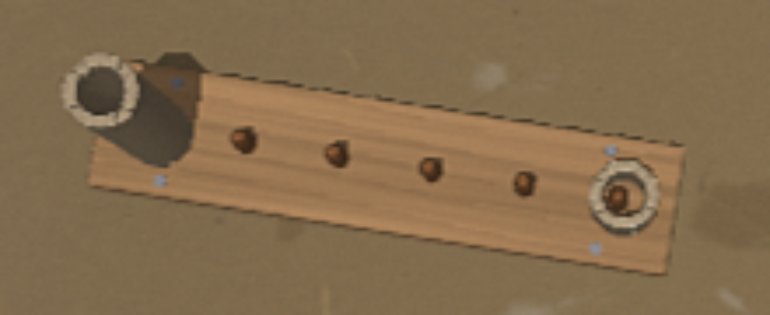

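```bash
cat > m2.py <<'E'
from h import *
P={n:manip.camera(n) for n in("scene","top")}
p=P["top"];g=p["img"].astype(float)
for k,c,z in [(150,(182,288),0),(125,(266,293),0),(100,(376,285),0),(75,(454,293),0),(175,(179,196),30),(50,(328,226),30)]:
    w=p["img"][c[1]-18:c[1]+19,c[0]-18:c[0]+19];m=(w.min(2)>105).astype(np.uint8)
    n,l,st,ce=cv2.connectedComponentsWithStats(m)
    i=1+np.argmax(st[1:,4]);pts=np.argwhere(l==i)[:,::-1].astype(np.float32)
    (cx,cy),r=cv2.minEnclosingCircle(pts);q=(cx+c[0]-18,cy+c[1]-18)
    print(k,np.round(q,1),round(r,1),"exp r",round(23*609/(1468-k-z),1),np.round(back(p,q,z+k)[:2],1))
p=P["scene"];g=cv2.cvtColor(p["img"],cv2.COLOR_RGB2GRAY)
for c in [(324,134),(331,153),(339,173),(347,195)]:
    w=g[c[1]-9:c[1]+10,c[0]-9:c[0]+10].astype(float);wt=np.clip(np.percentile(w,60)-25-w,0,None)
    yy,xx=np.mgrid[-9:10,-9:10];q=(c[0]+(wt*xx).sum()/wt.sum(),c[1]+(wt*yy).sum()/wt.sum())
    print(c,np.round(q,1),np.round(back(p,q,48)[:2],1))
# overlay model dowels
for n in P:
    im=cv2.resize(P[n]["img"],None,fx=4,fy=4,interpolation=cv2.INTER_CUBIC)
    th=-.179
    for y in(-160,-96,-32,32,96,160):
        x,yy=617.8-y*np.sin(th),149.3+y*np.cos(th)
        a,b=(proj(P[n],[[x,yy,30],[x,yy,65]])*4+2).astype(int)
        cv2.line(im,tuple(a.tolist()),tuple(b.tolist()),(0,255,0),1)
    r=(190,245,165,355) if n=="top" else (80,260,270,410)
    cv2.imwrite(f"pics/ov_{n}.png",im[r[0]*4:r[1]*4,r[2]*4:r[3]*4,::-1])
E
python3 m2.py
```

```text
150 [181.6 287.3] 10.4 exp r 10.6 [453.1 310.7]
125 [264.2 293.1] 10.1 exp r 10.4 [436.6 134.5]
100 [376.2 285.3] 9.9 exp r 10.2 [ 448.3 -115. ]
75 [454. 291.] 9.2 exp r 10.1 [ 431.7 -295. ]
175 [178.  195.7] 10.9 exp r 11.1 [644.  304.8]
50 [327.8 224.5] 9.9 exp r 10.1 [591.   -9.8]
(324, 134) [323.5 132.4] [638.4 249. ]
(331, 153) [331.4 153.7] [624.6 178.6]
(339, 173) [339.1 173.7] [613.2 116.3]
(347, 195) [347.7 195.4] [602.   52.3]
```

View pics/ov_top.png

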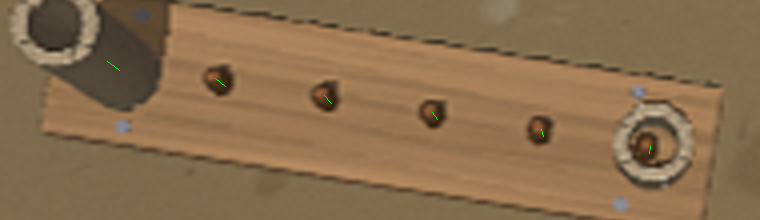

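View pics/ov_scene.png

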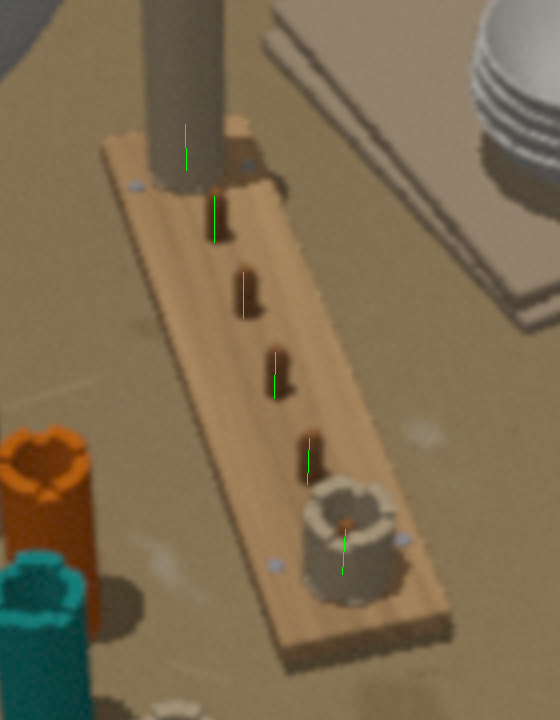

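```bash
cat > go.py <<'E'
import sys
from h import *
# usage go.py x y z(grasp point z) [yaw]
x,y,z=map(float,sys.argv[1:4]);yaw=float(sys.argv[4]) if len(sys.argv)>4 else -1.75
s=manip.read_state();R=Ro.from_euler('xyz',s["eef_rot"]).as_matrix()
T=Ro.from_euler('xyz',[-np.pi/2,0,yaw]).as_matrix()
d=R.T@(np.array([x,y,z+3])-s["eef_pos"]);rv=np.degrees(Ro.from_matrix(R.T@T).as_rotvec())
print("shift",d.round(1),"turn",rv.round(1),"clock",s["clock"],"pos",np.round(s["eef_pos"],1),"rot",np.round(s["eef_rot"],3),"j",np.round(s["joints"],2),"F",np.round(s["wrist_force"],1),"gap",s["finger_gap"])
E
python3 go.py 454 312.5 260
```

```text
shift [ 338.9  -35.6 -115.3] turn [ 0.  82.7  0. ] clock 1.15 pos [165.6 524.5 227.4] rot [-1.571  0.    -0.306] j [ 1.2   0.3   1.52  0.    1.32 -0.07] F [-0.7  0.1 -0.2] gap 93.86522795553462
```

```bash
python3 -m jog '[10,-15,-5,0,3,0, 40,-36,-14,0,10,0, 78,-36,-27,0,17,0, 115,-36,-40,0,24,0, 152,-36,-53,0,31,0, 190,-36,-66,0,38,0, 228,-36,-79,0,45,0, 264,-36,-92,0,52,0, 298,-36,-105,0,59,0, 325,-36,-112,0,65,0]' 94; python3 go.py 454 312.5 240
```

```text
clock: 1.98
eef_pos: [443.6, 317.7, 263.6]
eef_rot: [-1.57, -0.0, -1.448]
wrist_force: [-0.0, 0.7, -0.2]
finger_gap: 94.1
shift [ 6.4 20.6  9.7] turn [-0.  17.3  0. ] clock 1.9833 pos [443.6 317.7 263.6] rot [-1.57  -0.    -1.448] j [ 0.55  0.26  1.48 -0.    1.39  0.43] F [-0.   0.7 -0.2] gap 94.1364763033578
```

```bash
python3 -m jog '[3,5,5,0,6,0, 6,15,9,0,12,0, 6.4,20,9.7,0,17.3,0, 6.4,20,9.7,0,17.3,0, 6.4,20,9.7,0,17.3,0, 6.4,20,9.7,0,17.3,0]'; python3 go.py 454 312.5 125
```

```text
clock: 2.48
eef_pos: [452.2, 315.0, 244.0]
eef_rot: [-1.57, 0.0, -1.739]
wrist_force: [0.5, -0.2, 0.0]
finger_gap: 93.9
shift [  2.2 116.    2.2] turn [-0.   0.6 -0. ] clock 2.4833 pos [452.2 315.  244. ] rot [-1.57   0.    -1.739] j [0.54 0.29 1.5  0.   1.36 0.71] F [ 0.5 -0.2  0. ] gap 93.9126374380513
```

```bash
python3 -m jog '[2.2,10,2.2,0,0.6,0, 2.2,30,2.2,0,0.6,0, 2.2,55,2.2,0,0.6,0, 2.2,80,2.2,0,0.6,0, 2.2,100,2.2,0,0.6,0, 2.2,112,2.2,0,0.6,0, 2.2,116,2.2,0,0.6,0, 2.2,116,2.2,0,0.6,0, 2.2,116,2.2,0,0.6,0]'; python3 go.py 454 312.5 125; python3 - <<'E'
from h import *
for n in("scene","top"):
    p=manip.camera(n);im=p["img"];r=im[60:240,150:390] if n=="scene" else im[190:340,120:340]
    cv2.imwrite(f"pics/g1_{n}.png",cv2.resize(r,None,fx=3,fy=3)[:,:,::-1])
E
```

```text
clock: 3.23
eef_pos: [454.4, 312.5, 128.4]
eef_rot: [-1.57, 0.001, -1.752]
wrist_force: [0.7, 0.6, 0.3]
finger_gap: 93.6
shift [ 0.   0.4 -0.4] turn [-0.1 -0.1 -0.1] clock 3.2333 pos [454.4 312.5 128.4] rot [-1.570e+00  1.000e-03 -1.752e+00] j [0.54 0.4  1.62 0.   1.11 0.72] F [0.7 0.6 0.3] gap 93.58646869585633
```

View pics/g1_scene.png

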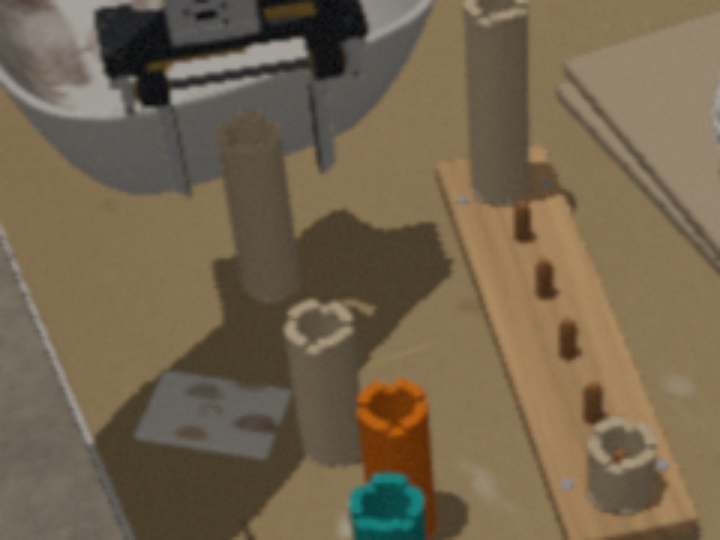

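View pics/g1_top.png

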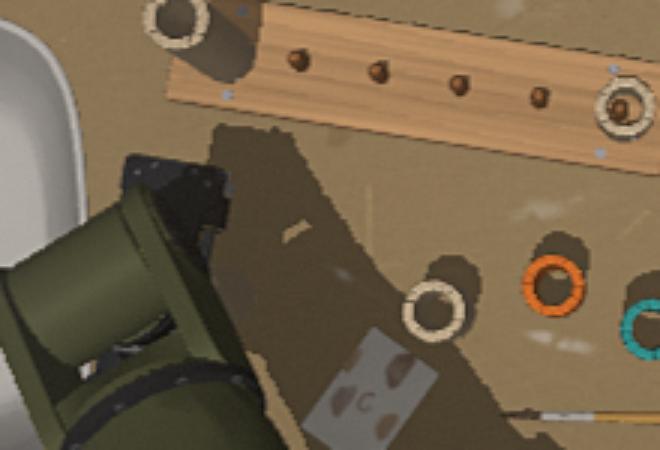

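```bash
python3 -m jog '[0,0,0,0,0,0, 0,0,0,0,0,0, 0,0,0,0,0,0, 0,0,0,0,0,0, 0,0,0,0,0,0, 0,0,0,0,0,0, 0,0,0,0,0,0, 0,0,0,0,0,0, 0,0,0,0,0,0, 0,0,0,0,0,0]' 40 8;  python3 -m jog '[0,0,0,0,0,0, 0,0,0,0,0,0, 0,0,0,0,0,0]' 40 25
```

```text
clock: 4.17
eef_pos: [454.1, 312.2, 127.4]
eef_rot: [-1.571, 0.0, -1.753]
wrist_force: [0.0, 1.2, -0.0]
finger_gap: 46.5
clock: 4.42
eef_pos: [454.0, 312.2, 127.4]
eef_rot: [-1.571, 0.0, -1.753]
wrist_force: [1.0, -0.2, -0.4]
finger_gap: 46.5
```

```bash
python3 -m jog '[0,-3,0,0,0,0, 0,-10,0,0,0,0, 0,-22,0,0,0,0, 0,-37,0,0,0,0, 0,-53,0,0,0,0, 0,-69,0,0,0,0, 0,-82,0,0,0,0, 0,-92,0,0,0,0, 0,-98,0,0,0,0, 0,-100,0,0,0,0]';python3 -m jog '[0,0,0,0,0,0, 0,0,0,0,0,0]'; python3 go.py 634.9 243.8 225 -1.75
```

```text
clock: 5.25
eef_pos: [454.2, 312.3, 228.7]
eef_rot: [-1.57, 0.001, -1.753]
wrist_force: [-0.6, 0.3, -1.5]
finger_gap: 46.3
clock: 5.42
eef_pos: [453.8, 312.1, 226.9]
eef_rot: [-1.572, -0.001, -1.753]
wrist_force: [-0.1, -0.7, -1.9]
finger_gap: 46.4
shift [ 34.4  -1.3 190.4] turn [ 0.  -0.2  0. ] clock 5.4167 pos [453.8 312.1 226.9] rot [-1.572e+00 -1.000e-03 -1.753e+00] j [0.54 0.3  1.52 0.   1.32 0.72] F [-0.1 -0.7 -1.9] gap 46.40408472021794
```

```bash
python3 -m jog '[2,-1,5,0,0,0, 5,-1,20,0,0,0, 10,-1,45,0,0,0, 16,-1,75,0,0,0, 22,-1,107,0,0,0, 27,-1,138,0,0,0, 31,-1,163,0,0,0, 34,-1,180,0,0,0, 34.4,-1,188,0,0,0, 34.4,-1,190.4,0,0,0]';python3 -m jog '[0,0,0,0,0,0, 0,0,0,0,0,0, 0,0,0,0,0,0]'; python3 go.py 634.9 243.8 225 -1.75; cat > look.py <<'E'
# look.py tag H zgrasp frac : fit held prop with free x,y,z, tall H ; overlay
import sys
from h import *
tag,H,ab=sys.argv[1],float(sys.argv[2]),float(sys.argv[3]) # ab: grasp height above prop base
s=manip.read_state();e=np.array(s["eef_pos"]);z0=e[2]-3-ab
P={n:manip.camera(n) for n in("scene","top")}
p=P["scene"];q=proj(p,[[e[0],e[1],z0+H/2]])[0]
L=[m for m in manip.masks_of("prop_100",p)];L.sort(key=lambda m:np.hypot(*(np.array(m["xy"])-q)))
print("exp",q.round(),"got",np.round(L[0]["xy"]),L[0]["score"])
for n in P:
    im=cv2.resize(P[n]["img"],None,fx=4,fy=4,interpolation=cv2.INTER_CUBIC)
    th=-.179
    for y in(-96,-32,32,96):
        x,yy=617.8-y*np.sin(th),149.3+y*np.cos(th)
        a,b=(proj(P[n],[[x,yy,30],[x,yy,65]])*4+2).astype(int)
        cv2.line(im,tuple(a.tolist()),tuple(b.tolist()),(0,255,0),1)
    X=cyl(e[0],e[1],z0,H)
    for c in (X[:40],X[40:]): cv2.polylines(im,[(proj(P[n],c)*4+2).astype(np.int32)],True,(255,0,0),1)
    c=proj(P[n],[[e[0],e[1],z0+H/2]])[0];
    x0=int(np.clip(c[0]-80,0,480));y0=int(np.clip(c[1]-60,0,340))
    cv2.imwrite(f"pics/{tag}_{n}.png",im[y0*4:(y0+140)*4,x0*4:(x0+160)*4,::-1])
E
python3 look.py p150 150 125
```

```text
clock: 6.25
eef_pos: [636.2, 242.7, 227.0]
eef_rot: [-1.572, -0.001, -1.754]
wrist_force: [0.4, -0.2, -1.4]
finger_gap: 46.5
clock: 6.5
eef_pos: [634.5, 244.3, 228.5]
eef_rot: [-1.571, -0.0, -1.752]
wrist_force: [0.7, -0.3, -3.3]
finger_gap: 46.3
shift [0.4 0.5 0.4] turn [ 0.  -0.1  0. ] clock 6.5 pos [634.5 244.3 228.5] rot [-1.571 -0.    -1.752] j [0.31 0.6  1.09 0.   1.45 0.49] F [ 0.7 -0.3 -3.3] gap 46.33797618229434
exp [322.  89.] got [323.  91.] 0.77
```

View pics/p150_scene.png

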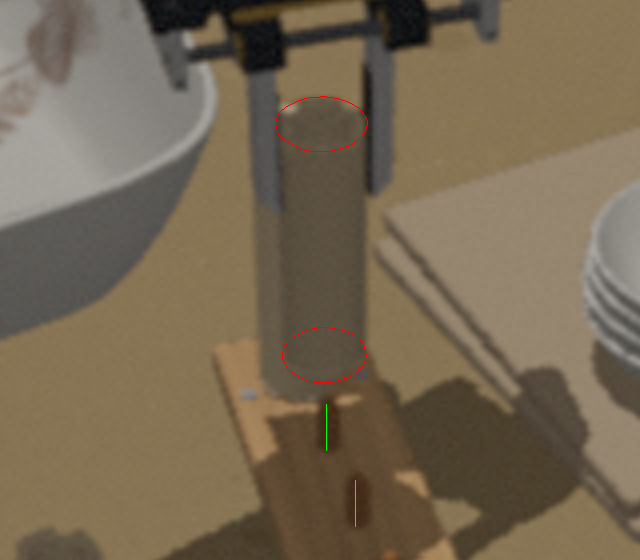

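View pics/p150_top.png

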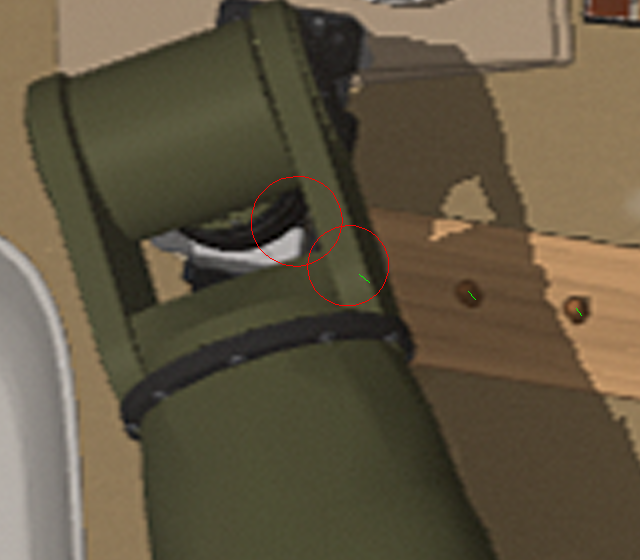

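```bash
python3 -m jog '[0.3,3,0.4,0,0,0, 0.3,8,0.4,0,0,0, 0.3,14,0.4,0,0,0, 0.3,20,0.4,0,0,0, 0.3,26,0.4,0,0,0, 0.3,32,0.4,0,0,0, 0.3,38,0.4,0,0,0, 0.3,43,0.4,0,0,0, 0.3,47,0.4,0,0,0, 0.3,50,0.4,0,0,0]';python3 -m jog '[0,2,0,0,0,0, 0,5,0,0,0,0, 0,8,0,0,0,0, 0,11,0,0,0,0, 0,13,0,0,0,0, 0,15,0,0,0,0, 0,16,0,0,0,0, 0,16,0,0,0,0]'; python3 go.py 634.9 243.8 155
```

```text
clock: 7.48
eef_pos: [635.4, 243.6, 177.9]
eef_rot: [-1.571, -0.0, -1.753]
wrist_force: [0.4, -0.6, -2.6]
finger_gap: 46.3
clock: 8.15
eef_pos: [635.4, 243.5, 162.2]
eef_rot: [-1.571, -0.0, -1.753]
wrist_force: [-0.2, 0.5, -2.4]
finger_gap: 46.1
shift [-0.2  4.2 -0.5] turn [ 0.  -0.2  0. ] clock 8.15 pos [635.4 243.5 162.2] rot [-1.571 -0.    -1.753] j [ 0.31  0.65  1.17 -0.    1.32  0.49] F [-0.2  0.5 -2.4] gap 46.1317873706286
```

```bash
python3 -m jog '[0,1.5,0,0,0,0, 0,3,0,0,0,0, 0,4,0,0,0,0, 0,4.5,0,0,0,0, 0,4.5,0,0,0,0, 0,4.5,0,0,0,0]';python3 -m jog '[0,0.5,0,0,0,0, 0,1,0,0,0,0, 0,1,0,0,0,0, 0,1,0,0,0,0]'
```

```text
clock: 8.65
eef_pos: [635.4, 243.6, 158.0]
eef_rot: [-1.571, -0.0, -1.753]
wrist_force: [0.8, -0.0, -2.0]
finger_gap: 46.4
clock: 8.98
eef_pos: [635.5, 243.6, 157.4]
eef_rot: [-1.57, 0.0, -1.753]
wrist_force: [0.3, -0.7, 2.6]
finger_gap: 46.1
```

```bash
python3 -m jog '[0,0,0,0,0,0, 0,0,0,0,0,0, 0,0,0,0,0,0, 0,0,0,0,0,0]' 54 8; python3 -m jog '[0,0,0,0,0,0, 0,0,0,0,0,0, 0,0,0,0,0,0, 0,0,0,0,0,0]' 70; python3 -m jog '[0,-5,0,0,0,0, 0,-20,0,0,0,0, 0,-45,0,0,0,0, 0,-75,0,0,0,0, 0,-105,0,0,0,0, 0,-120,0,0,0,0, 0,-120,0,0,0,0, 0,-120,0,0,0,0, 0,-120,0,0,0,0]' 94; python3 go.py 437 136 180
python3 - <<'E'
from h import *
p=manip.camera("scene");cv2.imwrite("pics/a150.png",cv2.resize(p["img"][60:300,200:420],None,fx=2.5,fy=2.5)[:,:,::-1])
E
```

```text
clock: 9.32
eef_pos: [635.4, 243.6, 156.9]
eef_rot: [-1.571, -0.0, -1.753]
wrist_force: [-0.2, -0.7, -0.1]
finger_gap: 53.7
clock: 9.65
eef_pos: [635.4, 243.6, 156.9]
eef_rot: [-1.571, -0.0, -1.753]
wrist_force: [0.7, 0.6, 0.5]
finger_gap: 69.9
clock: 10.4
eef_pos: [635.1, 243.4, 275.5]
eef_rot: [-1.573, -0.001, -1.753]
wrist_force: [0.2, -0.8, -0.3]
finger_gap: 94.1
shift [ 141.4   93.  -175.2] turn [ 0.1 -0.2  0.1] clock 10.4 pos [635.1 243.4 275.5] rot [-1.573e+00 -1.000e-03 -1.753e+00] j [ 0.31  0.58  1.01 -0.    1.55  0.49] F [ 0.2 -0.8 -0.3] gap 94.10629048893446
```

View pics/a150.png

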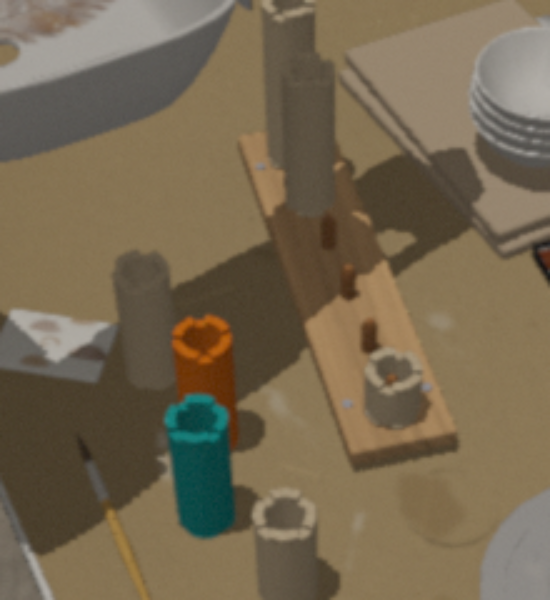

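150 stands seated upright on its dowel next to the 175. Next is the 125.

```bash
python3 -m jog '[5,0,-6,0,0,0, 22,0,-26,0,0,0, 45,0,-55,0,0,0, 68,0,-85,0,0,0, 91,10,-115,0,0,0, 114,35,-142,0,0,0, 130,60,-162,0,0,0, 139,80,-173,0,0,0, 141.4,90,-175,0,0,0, 141.4,93,-175.2,0,0,0]';python3 -m jog '[0,0,0,0,0,0, 0,0,0,0,0,0, 0,0,0,0,0,0]'; python3 go.py 437 136 100
```

```text
clock: 11.28
eef_pos: [436.8, 135.8, 182.4]
eef_rot: [-1.573, -0.001, -1.753]
wrist_force: [0.6, -0.5, 1.2]
finger_gap: 94.0
clock: 11.53
eef_pos: [438.5, 136.6, 184.6]
eef_rot: [-1.57, 0.0, -1.752]
wrist_force: [0.2, -0.3, 0.7]
finger_gap: 93.7
shift [ 0.9 81.6 -1.5] turn [-0.1 -0.1 -0. ] clock 11.5333 pos [438.5 136.6 184.6] rot [-1.57   0.    -1.752] j [0.22 0.14 1.82 0.   1.18 0.4 ] F [ 0.2 -0.3  0.7] gap 93.69671939798242
```

```bash
python3 -m jog '[0.3,8,-0.7,0,0,0, 0.5,23,-0.7,0,0,0, 0.5,40,-0.7,0,0,0, 0.5,57,-0.7,0,0,0, 0.5,70,-0.7,0,0,0, 0.5,78,-0.7,0,0,0, 0.5,81.6,-0.7,0,0,0, 0.5,81.6,-0.7,0,0,0, 0.5,81.6,-0.7,0,0,0]'; python3 go.py 437 136 100; python3 look.py g125 125 100
```

```text
clock: 12.28
eef_pos: [437.1, 135.9, 102.8]
eef_rot: [-1.57, 0.0, -1.753]
wrist_force: [-0.1, -0.3, 0.0]
finger_gap: 94.1
shift [-0.  -0.2 -0.1] turn [-0.  -0.1 -0. ] clock 12.2833 pos [437.1 135.9 102.8] rot [-1.57   0.    -1.753] j [ 0.22  0.25  1.9  -0.    0.99  0.4 ] F [-0.1 -0.3  0. ] gap 94.05223885480227
exp [258. 189.] got [259. 186.] 0.61
```

View pics/g125_scene.png

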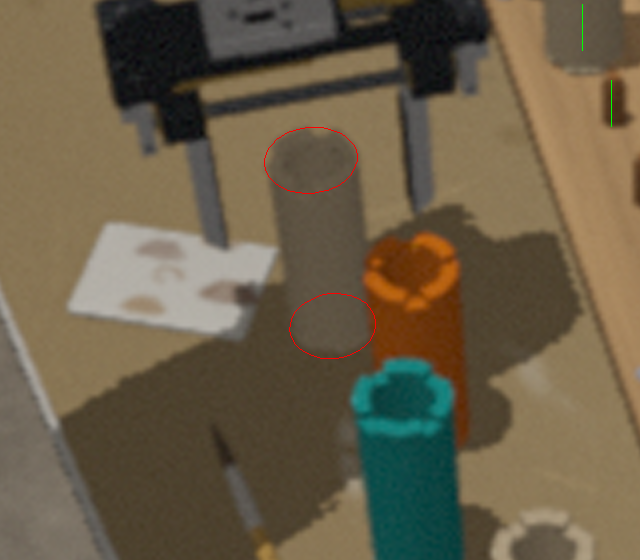

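The red model outline matches prop_125 to within about 1 px. I'll grip it.

```bash
python3 -m jog '[0,0,0,0,0,0, 0,0,0,0,0,0, 0,0,0,0,0,0, 0,0,0,0,0,0, 0,0,0,0,0,0, 0,0,0,0,0,0, 0,0,0,0,0,0, 0,0,0,0,0,0, 0,0,0,0,0,0, 0,0,0,0,0,0]' 40 8;  python3 -m jog '[0,0,0,0,0,0, 0,0,0,0,0,0, 0,0,0,0,0,0]' 40 25; python3 -m jog '[0,-3,0,0,0,0, 0,-10,0,0,0,0, 0,-22,0,0,0,0, 0,-37,0,0,0,0, 0,-53,0,0,0,0, 0,-69,0,0,0,0, 0,-82,0,0,0,0, 0,-92,0,0,0,0, 0,-98,0,0,0,0, 0,-100,0,0,0,0]';python3 -m jog '[0,0,0,0,0,0, 0,0,0,0,0,0]'; python3 go.py 623.5 180.8 200 -1.75
```

```text
clock: 13.27
eef_pos: [436.8, 135.8, 102.4]
eef_rot: [-1.571, 0.0, -1.753]
wrist_force: [1.7, -0.7, 0.9]
finger_gap: 47.1
clock: 13.52
eef_pos: [436.8, 135.8, 102.4]
eef_rot: [-1.571, 0.0, -1.753]
wrist_force: [1.1, -0.5, -1.0]
finger_gap: 46.0
clock: 14.35
eef_pos: [436.9, 135.9, 203.2]
eef_rot: [-1.57, 0.0, -1.753]
wrist_force: [0.4, 0.1, -2.8]
finger_gap: 45.8
clock: 14.52
eef_pos: [436.5, 135.8, 201.8]
eef_rot: [-1.572, -0.0, -1.753]
wrist_force: [-0.2, 0.4, -2.9]
finger_gap: 45.8
shift [-78.1  -1.4 175.8] turn [ 0.1 -0.2  0. ] clock 14.5167 pos [436.5 135.8 201.8] rot [-1.572 -0.    -1.753] j [ 0.22  0.12  1.8  -0.    1.22  0.4 ] F [-0.2  0.4 -2.9] gap 45.78308069851426
```

```bash
python3 -m jog '[-3,0,5,0,0,0, -11,0,20,0,0,0, -22,0,44,0,0,0, -34,0,73,0,0,0, -46,0,102,0,0,0, -57,0,128,0,0,0, -66,0,150,0,0,0, -73,0,166,0,0,0, -77,0,174,0,0,0, -78,0,175.8,0,0,0]';python3 -m jog '[0,0,0,0,0,0, 0,0,0,0,0,0, 0,0,0,0,0,0]'; python3 go.py 623.5 180.8 200 -1.75;python3 look.py p125 125 100
```

```text
clock: 15.35
eef_pos: [624.8, 181.0, 200.5]
eef_rot: [-1.573, -0.001, -1.753]
wrist_force: [-0.9, -0.3, -3.9]
finger_gap: 45.8
clock: 15.6
eef_pos: [623.3, 180.7, 202.3]
eef_rot: [-1.571, -0.0, -1.753]
wrist_force: [-0.3, 0.2, -3.0]
finger_gap: 45.6
shift [-0.2 -0.7  0.2] turn [ 0.  -0.1  0. ] clock 15.6 pos [623.3 180.7 202.3] rot [-1.571 -0.    -1.753] j [ 0.23  0.54  1.24 -0.    1.36  0.41] F [-0.3  0.2 -3. ] gap 45.59235755880329
exp [330. 113.] got [331. 114.] 0.6
```

View pics/p125_scene.png

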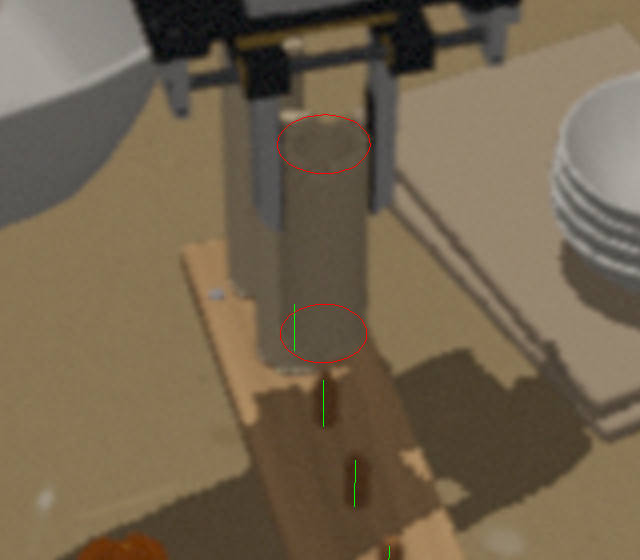

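```bash
python3 -m jog '[0,3,0,0,0,0, 0,8,0,0,0,0, 0,14,0,0,0,0, 0,20,0,0,0,0, 0,26,0,0,0,0, 0,32,0,0,0,0, 0,38,0,0,0,0, 0,43,0,0,0,0, 0,47,0,0,0,0, 0,50,0,0,0,0]';python3 -m jog '[0,2,0,0,0,0, 0,5,0,0,0,0, 0,8,0,0,0,0, 0,11,0,0,0,0, 0,13,0,0,0,0, 0,14,0,0,0,0, 0,15,0,0,0,0, 0,15,0,0,0,0]'; python3 -m jog '[0,1.5,0,0,0,0, 0,2.5,0,0,0,0, 0,3,0,0,0,0, 0,3.5,0,0,0,0, 0,3.5,0,0,0,0, 0,3.5,0,0,0,0]'
```

```text
clock: 16.58
eef_pos: [623.7, 180.7, 151.7]
eef_rot: [-1.571, -0.0, -1.753]
wrist_force: [0.3, 0.1, -2.5]
finger_gap: 45.7
clock: 17.25
eef_pos: [623.7, 180.7, 137.2]
eef_rot: [-1.571, -0.0, -1.753]
wrist_force: [-0.2, -0.6, -2.1]
finger_gap: 45.5
clock: 17.75
eef_pos: [623.7, 180.7, 133.9]
eef_rot: [-1.571, -0.0, -1.753]
wrist_force: [-1.0, -0.3, -2.5]
finger_gap: 45.9
```

```bash
python3 -m jog '[0,0.6,0,0,0,0, 0,1.2,0,0,0,0, 0,1.7,0,0,0,0, 0,1.7,0,0,0,0, 0,1.7,0,0,0,0]'
```

```text
clock: 18.17
eef_pos: [623.9, 180.7, 132.4]
eef_rot: [-1.57, 0.0, -1.753]
wrist_force: [-0.0, -0.5, 0.7]
finger_gap: 45.6
```

```bash
python3 -m jog '[0,0.4,0,0,0,0, 0,0.4,0,0,0,0, 0,0.4,0,0,0,0]'; python3 -m jog '[0,0,0,0,0,0, 0,0,0,0,0,0, 0,0,0,0,0,0, 0,0,0,0,0,0]' 54 8; python3 -m jog '[0,0,0,0,0,0, 0,0,0,0,0,0, 0,0,0,0,0,0, 0,0,0,0,0,0]' 70; python3 -m jog '[0,-5,0,0,0,0, 0,-20,0,0,0,0, 0,-45,0,0,0,0, 0,-75,0,0,0,0, 0,-105,0,0,0,0, 0,-120,0,0,0,0, 0,-120,0,0,0,0, 0,-120,0,0,0,0, 0,-120,0,0,0,0]' 94; python3 go.py 449 -115.3 160
python3 - <<'E'
from h import *
p=manip.camera("scene");cv2.imwrite("pics/a125.png",cv2.resize(p["img"][60:300,200:420],None,fx=2.5,fy=2.5)[:,:,::-1])
E
```

```text
clock: 18.42
eef_pos: [624.0, 180.7, 132.3]
eef_rot: [-1.57, 0.0, -1.753]
wrist_force: [-1.4, -1.2, 5.3]
finger_gap: 45.7
clock: 18.75
eef_pos: [623.6, 180.7, 131.4]
eef_rot: [-1.571, -0.0, -1.753]
wrist_force: [0.7, -0.6, 0.9]
finger_gap: 53.7
clock: 19.08
eef_pos: [623.7, 180.7, 131.7]
eef_rot: [-1.571, -0.0, -1.753]
wrist_force: [-0.7, 0.5, -0.7]
finger_gap: 69.7
clock: 19.83
eef_pos: [623.4, 180.6, 250.4]
eef_rot: [-1.573, -0.001, -1.753]
wrist_force: [-0.3, -0.9, -0.6]
finger_gap: 93.6
shift [ 322.5   87.8 -117.8] turn [ 0.1 -0.2  0. ] clock 19.8333 pos [623.4 180.6 250.4] rot [-1.573e+00 -1.000e-03 -1.753e+00] j [0.23 0.51 1.17 0.   1.46 0.41] F [-0.3 -0.9 -0.6] gap 93.63545524659004
```

View pics/a125.png

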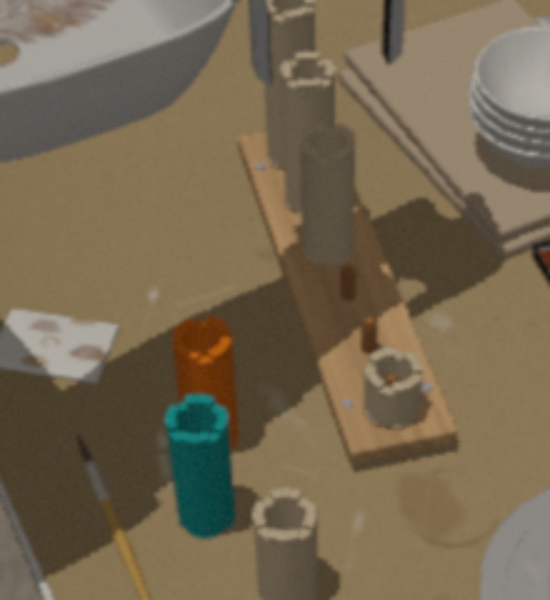

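125 is seated upright. Next is the 100.

```bash
python3 -m jog '[10,0,-4,0,0,0, 40,0,-15,0,0,0, 78,0,-29,0,0,0, 116,0,-43,0,0,0, 154,0,-57,0,0,0, 192,0,-70,0,0,0, 230,0,-84,0,0,0, 266,20,-97,0,0,0, 296,45,-108,0,0,0, 314,65,-114,0,0,0]';python3 -m jog '[6,12,-3,0,0,0, 8.5,20,-3.8,0,0,0, 8.5,22.8,-3.8,0,0,0, 8.5,22.8,-3.8,0,0,0, 8.5,22.8,-3.8,0,0,0, 8.5,22.8,-3.8,0,0,0]'; python3 go.py 449 -115.3 75
```

```text
clock: 20.72
eef_pos: [452.5, -109.4, 184.8]
eef_rot: [-1.572, -0.0, -1.754]
wrist_force: [0.6, 0.5, -0.6]
finger_gap: 93.9
clock: 21.22
eef_pos: [450.1, -114.6, 164.5]
eef_rot: [-1.57, -0.0, -1.752]
wrist_force: [0.8, -0.8, 0.5]
finger_gap: 94.2
shift [ 0.8 86.5 -1.1] turn [-0.1 -0.1  0. ] clock 21.2167 pos [ 450.1 -114.6  164.5] rot [-1.57  -0.    -1.752] j [-0.33  0.18  1.83  0.    1.13 -0.15] F [ 0.8 -0.8  0.5] gap 94.22595287888515
```

```bash
python3 -m jog '[0.3,8,-0.7,0,0,0, 0.5,23,-0.7,0,0,0, 0.5,42,-0.7,0,0,0, 0.5,60,-0.7,0,0,0, 0.5,74,-0.7,0,0,0, 0.5,82,-0.7,0,0,0, 0.5,86,-0.7,0,0,0, 0.5,86,-0.7,0,0,0, 0.5,86,-0.7,0,0,0]'; python3 go.py 449 -115.3 75; python3 look.py g100 100 75
```

```text
clock: 21.97
eef_pos: [449.1, -115.5, 78.4]
eef_rot: [-1.57, -0.0, -1.753]
wrist_force: [-0.2, 0.8, 0.6]
finger_gap: 94.0
shift [-0.2  0.4 -0.2] turn [-0.  -0.1  0. ] clock 21.9667 pos [ 449.1 -115.5   78.4] rot [-1.57  -0.    -1.753] j [-0.33  0.3   1.9   0.    0.93 -0.15] F [-0.2  0.8  0.6] gap 94.04715088577801
exp [314. 282.] got [313. 280.] 0.83
```

View pics/g100_scene.png

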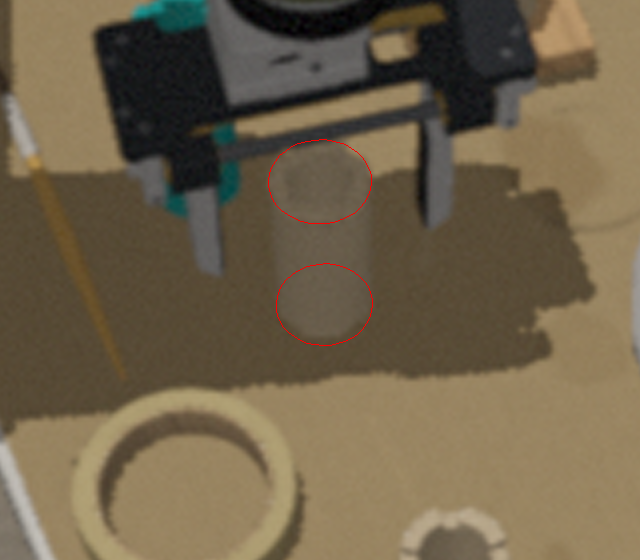

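The outline matches prop_100 well. I'll grip and lift it.

```bash
python3 -m jog '[0,0,0,0,0,0, 0,0,0,0,0,0, 0,0,0,0,0,0, 0,0,0,0,0,0, 0,0,0,0,0,0, 0,0,0,0,0,0, 0,0,0,0,0,0, 0,0,0,0,0,0, 0,0,0,0,0,0, 0,0,0,0,0,0]' 40 8;  python3 -m jog '[0,0,0,0,0,0, 0,0,0,0,0,0, 0,0,0,0,0,0]' 40 25; python3 -m jog '[0,-3,0,0,0,0, 0,-10,0,0,0,0, 0,-22,0,0,0,0, 0,-37,0,0,0,0, 0,-53,0,0,0,0, 0,-69,0,0,0,0, 0,-84,0,0,0,0, 0,-95,0,0,0,0, 0,-103,0,0,0,0, 0,-105,0,0,0,0]';python3 -m jog '[0,0,0,0,0,0, 0,0,0,0,0,0]'; python3 go.py 612.1 117.8 180 -1.75
```

```text
clock: 22.95
eef_pos: [448.8, -115.5, 78.0]
eef_rot: [-1.571, -0.0, -1.753]
wrist_force: [0.3, 0.2, -0.7]
finger_gap: 47.2
clock: 23.2
eef_pos: [448.8, -115.5, 78.0]
eef_rot: [-1.571, -0.0, -1.753]
wrist_force: [0.6, -1.1, 0.2]
finger_gap: 45.4
clock: 24.03
eef_pos: [449.1, -115.6, 184.4]
eef_rot: [-1.569, -0.0, -1.753]
wrist_force: [-0.3, -0.8, -2.0]
finger_gap: 45.6
clock: 24.2
eef_pos: [448.5, -115.4, 182.4]
eef_rot: [-1.572, 0.0, -1.753]
wrist_force: [-0.1, -1.7, -2.0]
finger_gap: 45.8
shift [-259.    -0.6  118.7] turn [ 0.1 -0.2 -0. ] clock 24.2 pos [ 448.5 -115.4  182.4] rot [-1.572  0.    -1.753] j [-0.33  0.15  1.81 -0.    1.18 -0.15] F [-0.1 -1.7 -2. ] gap 45.770836923616955
```

```bash
python3 -m jog '[-1,0,8,0,0,0, -6,0,28,0,0,0, -20,0,52,0,0,0, -42,0,74,0,0,0, -72,0,92,0,0,0, -106,0,105,0,0,0, -142,0,113,0,0,0, -178,0,117,0,0,0, -208,0,118.7,0,0,0, -232,0,118.7,0,0,0]';python3 -m jog '[-12,0,0,0,0,0, -20,0,0,0,0,0, -25,0,0,0,0,0, -27,0,0,0,0,0, -27,0,0,0,0,0, -27,0,0,0,0,0, -27,0,0,0,0,0]'; python3 go.py 612.1 117.8 175 -1.75;python3 look.py p100 100 75
```

```text
clock: 25.03
eef_pos: [608.0, 93.8, 181.6]
eef_rot: [-1.572, -0.0, -1.752]
wrist_force: [-0.1, 0.6, -2.0]
finger_gap: 45.8
clock: 25.62
eef_pos: [612.4, 116.9, 183.1]
eef_rot: [-1.571, -0.0, -1.754]
wrist_force: [-0.5, -0.3, -1.8]
finger_gap: 45.8
shift [-0.9  5.1 -0.5] turn [-0.  -0.2  0. ] clock 25.6167 pos [612.4 116.9 183.1] rot [-1.571 -0.    -1.754] j [ 0.13  0.5   1.35 -0.    1.29  0.31] F [-0.5 -0.3 -1.8] gap 45.79996740251274
exp [339. 136.] got [341. 136.] 0.92
```

View pics/p100_scene.png

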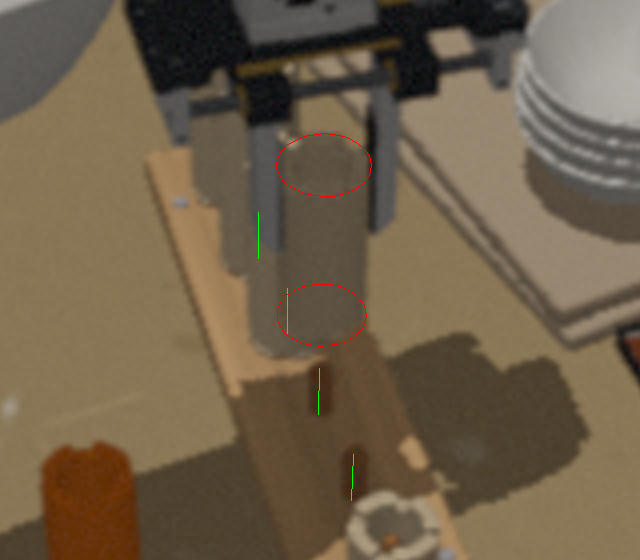

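```bash
python3 -m jog '[-0.6,3,-0.4,0,0,0, -0.6,8,-0.4,0,0,0, -0.6,14,-0.4,0,0,0, -0.6,20,-0.4,0,0,0, -0.6,26,-0.4,0,0,0, -0.6,32,-0.4,0,0,0, -0.6,38,-0.4,0,0,0, -0.6,44,-0.4,0,0,0, -0.6,49,-0.4,0,0,0, -0.6,52,-0.4,0,0,0]';python3 -m jog '[0,2,0,0,0,0, 0,5,0,0,0,0, 0,8,0,0,0,0, 0,11,0,0,0,0, 0,14,0,0,0,0, 0,17,0,0,0,0, 0,18,0,0,0,0, 0,18,0,0,0,0]'; python3 -m jog '[0,1.5,0,0,0,0, 0,2.5,0,0,0,0, 0,3,0,0,0,0, 0,3.5,0,0,0,0, 0,3.5,0,0,0,0, 0,3.5,0,0,0,0]'
```

```text
clock: 26.6
eef_pos: [611.9, 118.4, 130.0]
eef_rot: [-1.572, -0.0, -1.753]
wrist_force: [-0.4, 0.4, -1.8]
finger_gap: 45.6
clock: 27.27
eef_pos: [612.0, 118.4, 112.6]
eef_rot: [-1.571, -0.0, -1.753]
wrist_force: [-0.1, -0.7, -2.4]
finger_gap: 45.8
clock: 27.77
eef_pos: [612.1, 118.4, 109.5]
eef_rot: [-1.571, 0.0, -1.753]
wrist_force: [0.5, -0.4, -2.1]
finger_gap: 45.8
```

```bash
python3 -m jog '[0,0.6,0,0,0,0, 0,1.2,0,0,0,0, 0,1.7,0,0,0,0, 0,2,0,0,0,0, 0,2,0,0,0,0]'
```

```text
clock: 28.18
eef_pos: [612.3, 118.5, 107.9]
eef_rot: [-1.57, 0.0, -1.753]
wrist_force: [-0.9, -0.2, 3.2]
finger_gap: 45.7
```

```bash
python3 -m jog '[0,0,0,0,0,0, 0,0,0,0,0,0, 0,0,0,0,0,0, 0,0,0,0,0,0]' 54 8; python3 -m jog '[0,0,0,0,0,0, 0,0,0,0,0,0, 0,0,0,0,0,0, 0,0,0,0,0,0]' 70; python3 -m jog '[0,-5,0,0,0,0, 0,-20,0,0,0,0, 0,-45,0,0,0,0, 0,-75,0,0,0,0, 0,-105,0,0,0,0, 0,-120,0,0,0,0, 0,-120,0,0,0,0, 0,-120,0,0,0,0, 0,-120,0,0,0,0]' 94; python3 go.py 430.5 -294 140
python3 - <<'E'
from h import *
p=manip.camera("scene");cv2.imwrite("pics/a100.png",cv2.resize(p["img"][60:300,200:420],None,fx=2.5,fy=2.5)[:,:,::-1])
E
```

```text
clock: 28.52
eef_pos: [612.0, 118.4, 107.3]
eef_rot: [-1.571, -0.0, -1.753]
wrist_force: [1.0, -0.6, -0.0]
finger_gap: 53.6
clock: 28.85
eef_pos: [612.1, 118.4, 107.4]
eef_rot: [-1.571, -0.0, -1.753]
wrist_force: [-0.2, -0.2, 0.5]
finger_gap: 69.6
clock: 29.6
eef_pos: [611.6, 118.3, 226.2]
eef_rot: [-1.573, -0.001, -1.753]
wrist_force: [0.7, -0.6, 0.0]
finger_gap: 93.6
shift [ 438.3   83.6 -103.4] turn [ 0.1 -0.2  0. ] clock 29.6 pos [611.6 118.3 226.2] rot [-1.573e+00 -1.000e-03 -1.753e+00] j [0.13 0.47 1.3  0.   1.38 0.31] F [ 0.7 -0.6  0. ] gap 93.57132630686966
```

View pics/a100.png

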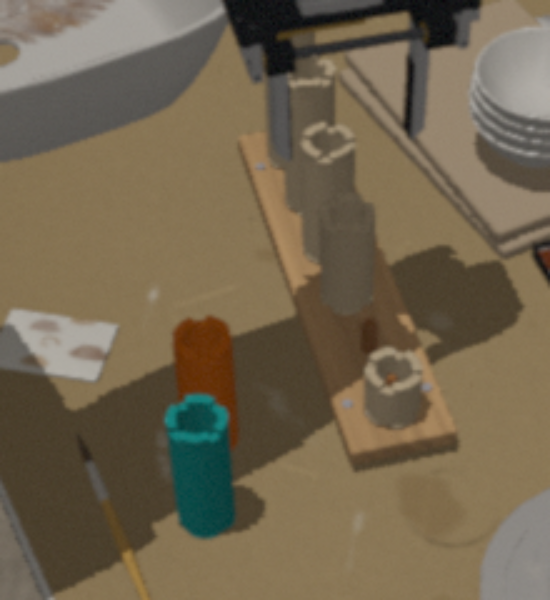

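100 is seated upright. Next is the 75.

```bash
python3 -m jog '[10,0,-2,0,0,0, 40,0,-8,0,0,0, 78,0,-17,0,0,0, 116,0,-26,0,0,0, 155,0,-36,0,0,0, 194,0,-45,0,0,0, 233,0,-54,0,0,0, 272,0,-63,0,0,0, 311,5,-73,0,0,0, 350,15,-82,0,0,0]';python3 -m jog '[35,15,-9,0,0,0, 62,35,-15,0,0,0, 80,55,-20,0,0,0, 87,66,-21,0,0,0, 88.3,68.6,-21.4,0,0,0, 88.3,68.6,-21.4,0,0,0, 88.3,68.6,-21.4,0,0,0]'; python3 go.py 430.5 -294 52
```

```text
clock: 30.48
eef_pos: [466.6, -212.9, 212.6]
eef_rot: [-1.57, -0.0, -1.753]
wrist_force: [0.6, 0.3, 0.6]
finger_gap: 94.0
clock: 31.07
eef_pos: [431.7, -293.3, 144.6]
eef_rot: [-1.57, -0.0, -1.752]
wrist_force: [0.4, 1.5, 0.5]
finger_gap: 94.1
shift [ 0.9 89.6 -1.2] turn [-0.  -0.1  0. ] clock 31.0667 pos [ 431.7 -293.3  144.6] rot [-1.57  -0.    -1.752] j [-0.67  0.32  1.69  0.    1.12 -0.49] F [0.4 1.5 0.5] gap 94.12198042314931
```

```bash
python3 -m jog '[0.3,8,-0.7,0,0,0, 0.5,23,-0.7,0,0,0, 0.5,42,-0.7,0,0,0, 0.5,60,-0.7,0,0,0, 0.5,76,-0.7,0,0,0, 0.5,85,-0.7,0,0,0, 0.5,89,-0.7,0,0,0, 0.5,89,-0.7,0,0,0, 0.5,89,-0.7,0,0,0]'; python3 go.py 430.5 -294 52; python3 look.py g75 75 52
```

```text
clock: 31.82
eef_pos: [430.8, -294.4, 55.6]
eef_rot: [-1.57, -0.0, -1.752]
wrist_force: [0.7, -0.2, 0.8]
finger_gap: 94.0
shift [-0.3  0.6 -0.3] turn [-0.1 -0.1  0. ] clock 31.8167 pos [ 430.8 -294.4   55.6] rot [-1.57  -0.    -1.752] j [-0.67  0.45  1.76  0.    0.93 -0.49] F [ 0.7 -0.2  0.8] gap 93.96658447347613
exp [348. 369.] got [351. 367.] 0.7
```

View pics/g75_scene.png

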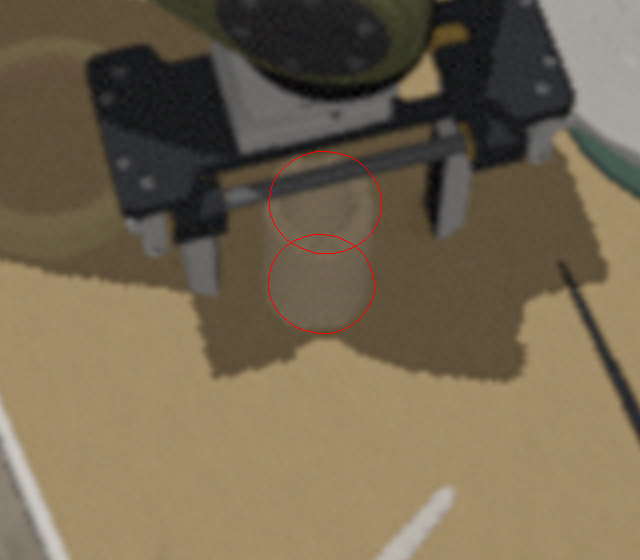

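```bash
python3 -m jog '[0,0,0,0,0,0, 0,0,0,0,0,0, 0,0,0,0,0,0, 0,0,0,0,0,0, 0,0,0,0,0,0, 0,0,0,0,0,0, 0,0,0,0,0,0, 0,0,0,0,0,0, 0,0,0,0,0,0, 0,0,0,0,0,0]' 40 8;  python3 -m jog '[0,0,0,0,0,0, 0,0,0,0,0,0, 0,0,0,0,0,0]' 40 25; python3 -m jog '[0,-3,0,0,0,0, 0,-10,0,0,0,0, 0,-22,0,0,0,0, 0,-37,0,0,0,0, 0,-53,0,0,0,0, 0,-69,0,0,0,0, 0,-84,0,0,0,0, 0,-98,0,0,0,0, 0,-107,0,0,0,0, 0,-110,0,0,0,0]';python3 -m jog '[0,0,0,0,0,0, 0,0,0,0,0,0]'; python3 go.py 600.7 54.8 162 -1.75
```

```text
clock: 32.8
eef_pos: [430.3, -294.3, 54.8]
eef_rot: [-1.571, 0.0, -1.753]
wrist_force: [-0.6, -0.1, 0.9]
finger_gap: 46.6
clock: 33.05
eef_pos: [430.3, -294.3, 54.8]
eef_rot: [-1.571, 0.0, -1.753]
wrist_force: [-0.6, -0.1, 0.6]
finger_gap: 45.9
clock: 33.88
eef_pos: [430.7, -294.6, 166.6]
eef_rot: [-1.569, -0.001, -1.753]
wrist_force: [1.0, -0.5, -0.8]
finger_gap: 46.1
clock: 34.05
eef_pos: [430.2, -294.2, 164.3]
eef_rot: [-1.571, 0.0, -1.753]
wrist_force: [-0.3, -0.0, -1.0]
finger_gap: 46.2
shift [-374.1   -0.6  104.6] turn [ 0.  -0.2 -0. ] clock 34.05 pos [ 430.2 -294.2  164.3] rot [-1.571  0.    -1.753] j [-0.67  0.3   1.68  0.    1.17 -0.49] F [-0.3 -0.  -1. ] gap 46.22695655926739
```

```bash
python3 -m jog '[-8,0,2,0,0,0, -30,0,7,0,0,0, -65,0,15,0,0,0, -102,0,25,0,0,0, -140,0,36,0,0,0, -178,0,48,0,0,0, -216,0,60,0,0,0, -254,0,72,0,0,0, -290,0,83,0,0,0, -320,0,93,0,0,0]';python3 -m jog '[-22,0,5,0,0,0, -38,0,9,0,0,0, -48,0,11,0,0,0, -53,0,11.6,0,0,0, -54.1,0,11.6,0,0,0, -54.1,0,11.6,0,0,0, -54.1,0,11.6,0,0,0, -54.1,0,11.6,0,0,0]'; python3 go.py 600.7 54.8 162 -1.75;python3 look.py p75 75 52
```

```text
clock: 34.88
eef_pos: [580.0, 6.8, 164.0]
eef_rot: [-1.572, 0.0, -1.752]
wrist_force: [0.9, -1.0, 0.1]
finger_gap: 46.4
clock: 35.55
eef_pos: [600.7, 53.9, 164.9]
eef_rot: [-1.571, -0.0, -1.754]
wrist_force: [-0.7, -0.0, -1.3]
finger_gap: 46.1
shift [-0.9 -0.1 -0.2] turn [-0.  -0.2  0. ] clock 35.55 pos [600.7  53.9 164.9] rot [-1.571 -0.    -1.754] j [ 0.03  0.47  1.43 -0.    1.24  0.21] F [-0.7 -0.  -1.3] gap 46.103573747582786
exp [348. 161.] got [351. 158.] 0.65
```

View pics/p75_scene.png

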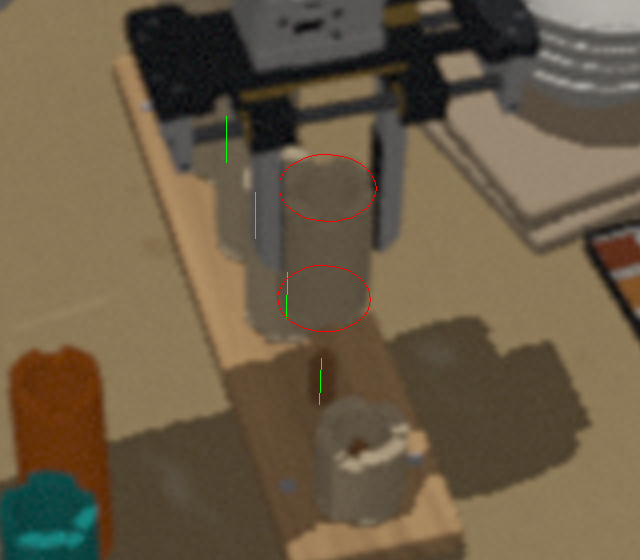

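```bash
python3 -m jog '[-0.5,3,0,0,0,0, -0.5,8,0,0,0,0, -0.5,14,0,0,0,0, -0.5,20,0,0,0,0, -0.5,26,0,0,0,0, -0.5,32,0,0,0,0, -0.5,38,0,0,0,0, -0.5,44,0,0,0,0, -0.5,50,0,0,0,0, -0.5,55,0,0,0,0]';python3 -m jog '[0,3,0,0,0,0, 0,6,0,0,0,0, 0,9,0,0,0,0, 0,12,0,0,0,0, 0,15,0,0,0,0, 0,18,0,0,0,0, 0,19.5,0,0,0,0, 0,20,0,0,0,0, 0,20,0,0,0,0]'; python3 -m jog '[0,1.5,0,0,0,0, 0,2.5,0,0,0,0, 0,3,0,0,0,0, 0,3.5,0,0,0,0, 0,3.5,0,0,0,0, 0,3.5,0,0,0,0]'
```

```text
clock: 36.53
eef_pos: [600.9, 55.2, 109.1]
eef_rot: [-1.571, -0.0, -1.753]
wrist_force: [-0.8, 0.9, -0.6]
finger_gap: 46.3
clock: 37.28
eef_pos: [600.9, 55.2, 89.8]
eef_rot: [-1.571, -0.0, -1.753]
wrist_force: [0.2, 0.0, -0.6]
finger_gap: 46.2
clock: 37.78
eef_pos: [601.0, 55.2, 86.4]
eef_rot: [-1.571, -0.0, -1.753]
wrist_force: [0.4, -0.0, -1.3]
finger_gap: 46.5
```

```bash
python3 -m jog '[0,0.6,0,0,0,0, 0,1.2,0,0,0,0, 0,1.7,0,0,0,0, 0,2,0,0,0,0, 0,2,0,0,0,0]'
```

```text
clock: 38.2
eef_pos: [601.0, 55.2, 84.8]
eef_rot: [-1.571, 0.0, -1.753]
wrist_force: [-2.4, -0.2, 5.0]
finger_gap: 46.0
```

Board contact, so I'll release, retreat upward, then move back over clear table for a full look.

```bash
python3 -m jog '[0,0,0,0,0,0, 0,0,0,0,0,0, 0,0,0,0,0,0, 0,0,0,0,0,0]' 54 8; python3 -m jog '[0,0,0,0,0,0, 0,0,0,0,0,0, 0,0,0,0,0,0, 0,0,0,0,0,0]' 70; python3 -m jog '[0,-5,0,0,0,0, 0,-20,0,0,0,0, 0,-45,0,0,0,0, 0,-80,0,0,0,0, 0,-120,0,0,0,0, 0,-150,0,0,0,0, 0,-165,0,0,0,0, 0,-170,0,0,0,0, 0,-170,0,0,0,0]' 94; python3 -m jog '[10,0,-10,0,0,0, 30,0,-25,0,0,0, 55,0,-45,0,0,0, 80,0,-70,0,0,0, 105,0,-95,0,0,0, 130,0,-120,0,0,0, 155,0,-145,0,0,0, 175,0,-165,0,0,0, 190,0,-180,0,0,0, 200,0,-190,0,0,0]';python3 -m jog '[0,0,0,0,0,0, 0,0,0,0,0,0, 0,0,0,0,0,0]'
cat > fin.py <<'E'
from h import *
P={n:manip.camera(n) for n in("scene","top")}
th=-.179
for n in P:
    im=cv2.resize(P[n]["img"],None,fx=4,fy=4,interpolation=cv2.INTER_CUBIC)
    for y,H in zip((-160,-96,-32,32,96,160),(50,75,100,125,150,175)):
        x,yy=617.8-y*np.sin(th),149.3+y*np.cos(th)
        X=cyl(x,yy,30,H)
        cv2.polylines(im,[(proj(P[n],X[40:])*4+2).astype(np.int32)],True,(255,0,0),1)
    r=(170,260,160,360) if n=="top" else (40,250,240,420)
    cv2.imwrite(f"pics/fin_{n}.png",cv2.resize(im[r[0]*4:r[1]*4,r[2]*4:r[3]*4,::-1],None,fx=.7,fy=.7))
    if n=="top":
        for (k,y) in zip((50,75,100,125,150,175),(-160,-96,-32,32,96,160)):
            c=np.round(proj(P[n],[[617.8-y*np.sin(th),149.3+y*np.cos(th),30+k]])[0]).astype(int)
            w=P[n]["img"][c[1]-13:c[1]+14,c[0]-13:c[0]+14];m=(w.min(2)>105).astype(np.uint8)
            nn,l,st,ce=cv2.connectedComponentsWithStats(m);
            if nn<2: print(k,"none");continue
            i=1+np.argmax(st[1:,4])
            pts=np.argwhere(l==i)[:,::-1].astype(np.float32);(cx,cy),rr=cv2.minEnclosingCircle(pts)
            b=back(P[n],(cx+c[0]-13,cy+c[1]-13),30+k)[:2]-[617.8,149.3]
            print(k,round(rr,1),"rack frame",np.round([b[0]*np.cos(th)+b[1]*np.sin(th),-b[0]*np.sin(th)+b[1]*np.cos(th)],1))
E
python3 fin.py
```

```text
clock: 38.53
eef_pos: [601.0, 55.2, 84.3]
eef_rot: [-1.571, 0.0, -1.753]
wrist_force: [1.1, -0.5, 0.2]
finger_gap: 53.9
clock: 38.87
eef_pos: [601.0, 55.2, 84.3]
eef_rot: [-1.571, -0.0, -1.753]
wrist_force: [0.4, 0.5, 0.1]
finger_gap: 69.7
clock: 39.62
eef_pos: [601.2, 55.2, 255.4]
eef_rot: [-1.569, 0.0, -1.753]
wrist_force: [-0.1, -1.1, -0.0]
finger_gap: 93.9
clock: 40.45
eef_pos: [375.9, -107.8, 252.9]
eef_rot: [-1.573, 0.0, -1.754]
wrist_force: [0.5, 0.7, -0.3]
finger_gap: 93.8
clock: 40.7
eef_pos: [378.2, -106.8, 253.7]
eef_rot: [-1.572, 0.0, -1.753]
wrist_force: [-0.6, 0.0, -0.3]
finger_gap: 94.0
50 9.9 rack frame [   1.6 -161.4]
75 10.1 rack frame [ -2. -97.]
100 10.3 rack frame [ -0.6 -29.7]
125 10.2 rack frame [-0.4 30.2]
150 10.6 rack frame [-0.7 95.2]
175 10.9 rack frame [ -1.9 157.7]
```

View pics/fin_scene.png

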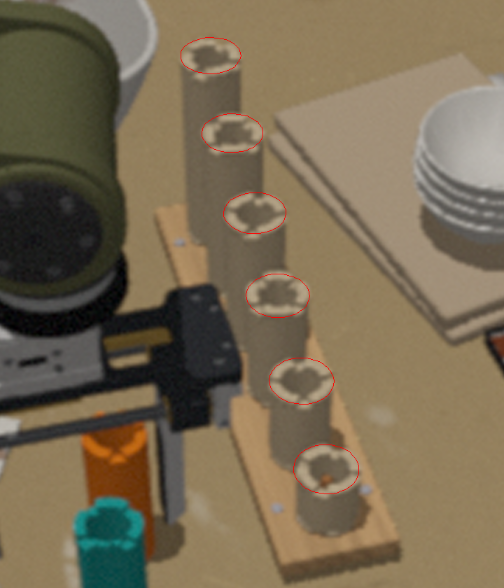

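View pics/fin_top.png

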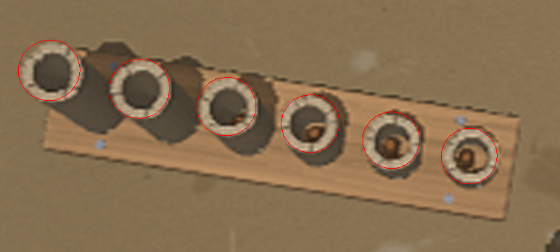

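All six rims match the predicted seated positions, so I'm handing it in.

```bash
python3 -c "
from cell import manip
print(manip.sign_off(), manip.read_state()['clock'])"
```

```text
the job is handed in; nothing more can be done
the job is handed in; nothing more can be done
```

I placed props 150, 125, 100 and 75 in that order on the four inner dowels. The row now rises from the 50 to the 175. Each prop was gripped at about 25 N and lowered until the wrist force showed the board, then released. The job took about 42 s of the 99 s, and the look-alikes were not touched.

**Final checks:**
- **Position:** the top camera puts every prop within about 2.5 mm of its dowel, against the 14 mm allowed.
- **Seating:** in both cameras, all six rims match the outlines expected for upright props standing on the board.
- **Robot:** the gripper is open and clear of everything, and the wrist force reads zero within noise.

No check failed. The two cameras disagreed by about 2–3 mm on the starting positions, which is roughly the calibration error. The closing hand-in gave no verdict.

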